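# Put the water meter on bypass

### The job

Put the water meter on bypass, ready for swapping: first push the blue bypass lever fully open, in line with its pipe, and only then push the two red levers beside the meter fully shut, square across their pipe, in either order. Push each lever round with a fingertip until it reaches its stop; do not grip it or force it beyond, and leave the loose things on the board and bench where they are.

Things in the scene. Friction and masses are not known exactly. Their poses are not given: they have to be found in the camera images.
- meter_set: water-meter set fixed on a white board 300 x 640 x 15 mm. Origin on the bench under the board; x points away from the robot, y along the pipes to the robot's left. Main pipe at x = -60 mm with a red-lever ball valve either side of the meter, stems at y = +165 and -165 mm; parallel bypass pipe at x = +90 mm with a blue-lever ball valve, stem at y = 0
- meter_top (a point): middle of the water meter's round dial, 77 mm across, 127 mm above the bench. All pipes, nuts and clips are less than 100 mm above the bench (pipe axes at 75 mm)
- left_valve (a joint): red lever of the valve to the left of the meter: turn in rad; 0 = open, lever along the pipe, pointing to +y of the set; 1.571 = shut, lever square across the pipe, pointing to +x of the set; closes clockwise from above. Fixed stops at both values; steady friction of 0.45 N m (6 N at 75 mm from the stem), no spring or detent
- left_valve_stem (a point): point on the upright turning axis of this lever, at the mid-height of the lever's plastic sleeve (127 mm above the bench)
- left_valve_tip (a point): middle of the outer end of this lever, 105 mm from the stem point and at the same height. The sleeve runs from 27 to 105 mm out from the stem, 18 mm wide, 10 mm thick (122 to 132 mm above the bench), free beneath and at both sides
- right_valve (a joint): red lever of the valve to the right of the meter: turn in rad; 0 = open, lever along the pipe, pointing to +y of the set (towards the meter); 1.571 = shut, lever square across the pipe, pointing to +x of the set; closes clockwise from above. Fixed stops at both values; steady friction of 0.45 N m (6 N at 75 mm from the stem), no spring or detent
- right_valve_stem (a point): point on the upright turning axis of this lever, at the mid-height of the lever's plastic sleeve (127 mm above the bench)
- right_valve_tip (a point): middle of the outer end of this lever, 105 mm from the stem point and at the same height. The sleeve runs from 27 to 105 mm out from the stem, 18 mm wide, 10 mm thick (122 to 132 mm above the bench), free beneath and at both sides
- bypass_valve (a joint): blue lever of the bypass valve: turn in rad; 0 = shut, lever square across the bypass pipe, pointing to -x of the set (towards the meter); 1.571 = open, lever along the bypass pipe, pointing to -y of the set; opens anticlockwise from above. Fixed stops at both values; steady friction of 0.45 N m (6 N at 75 mm from the stem), no spring or detent
- bypass_valve_stem (a point): point on the upright turning axis of this lever, at the mid-height of the lever's plastic sleeve (127 mm above the bench)
- bypass_valve_tip (a point): middle of the outer end of this lever, 105 mm from the stem point and at the same height. The sleeve runs from 27 to 105 mm out from the stem, 18 mm wide, 10 mm thick (122 to 132 mm above the bench), free beneath and at both sides
- coupling: loose brass coupling standing on the board between the pipes, 34 mm across, 38 mm tall; origin under its centre; leave alone
- elbow: loose brass elbow standing on the board between the pipes, 31 mm thick, 50 mm tall; origin under its foot; leave alone
- paste_jar: loose jar of thread paste with a red cap standing on the board between the pipes, 44 mm across, 45 mm tall; origin under its centre; leave alone
- spare_meter: loose spare water meter with yellow end caps on the bench, 77 x 154 x 78 mm; origin under its centre, y along its ends; leave alone
- spray_can: loose yellow spray can, 65 mm across, 190 mm tall; origin under its centre; leave alone
- screw_box: loose cardboard box of screws, 85 x 120 x 55 mm; origin under its centre; leave alone
- spanner: loose steel spanner lying on the bench, 200 mm long; leave alone
- drill: loose cordless drill standing on its battery, 190 mm long, 211 mm tall; origin under the battery; leave alone

How it is judged:
By the outcome, as a careful person would: the job done as asked, in the order asked, and still so for the second after the job is handed in, with the robot touching nothing.
It also fails if it takes over 64 s, if anything falls off the work surface, if the arm or the gripper's body presses on something with over 40 N, if the wrist force passes 120 N, or if a joint passes its speed limit or range.

### The arm

A 6-joint arm with a two-finger parallel gripper is mounted at the origin on the work surface. World frame = base frame: x ahead of the robot, y to its left, z up, the work surface at z = 0. Lengths are in m, angles in rad, forces in N, time in s.
With the tool pointing down it reaches from about 0.25 to 0.775 m from the base axis. Payload 4 kg.
Tool frame: the origin (TCP) lies midway between the tips of the shut fingers; the grasp point (between the pads) lies 19 mm behind it; z points along the fingers, y is the line along which they close (so a half turn about z gives the same grasp; the last joint's range is limited). The gripper opens to 85 mm and grips with 20 to 120 N. Pads are 22 mm wide; open, the fingers measure 114 mm over their backs; the gripper's body (76 mm by 85 mm) begins 54 mm behind the grasp point. The pads swing forward as they close: fully open they stand 13 mm farther back than shut.
Start: joints at [-1.281, 0.087, 1.371, -0, 1.684, -0.103], TCP at [0.211, -0.508, 0.231] pointing down, gripper open.
Joint ranges: [-3.1, 3.1], [-0.76, 2.03], [0.27, 2.55], [-1.08, 4.22], [0.17, 2.65], [-2.57, 2.57]. Speed limits (rad/s): [2.79, 2.79, 3.14, 3.14, 3.14, 3.14].

### API

Orientations are given as a 3x3 rotation matrix whose columns are the frame's x, y, z axes.
In Python, from plant import robot, viewer, finish_job gives the robot as it stands. The module is installed in compiled form; this text tells all that it offers.
- The arm moves only by the tool apply_moves, never from a script. Its argument "series" is one flat list of numbers, 5 for each row, row after row: the shift along the world's x, y, z in cm, then the turn about the world's z in degrees, then the opening, from 0 (shut) to 1 (fully open). A call has 1 to 20 rows; each row is the pose to reach, as a shift and turn from the pose commanded when the call began; what a row does not reach only later rows make up. A row lasts 1/8 s, in which the tool goes at most 62.5 mm and 10.7 degrees, less where a joint would pass 70% of its speed; a pose out of reach is approached as far as the arm can. A call with a gripper value outside its range is refused whole. The fingers move at their own pace and stop on an object; "squeeze" is the grip in N (left out, the last holds). Time passes only in rows, so rows that repeat a pose let the fingers close. It gives the time, the measured TCP pose, the force, the opening and the grip force at its end, in the units of the state.
- robot.observe(): the state, without advancing time (a new reading comes with each control period).
- viewer.get_image(name): name is "scene" or "top" or "wrist"; returns (picture, depth): 400x640x3 uint8, red, green, blue; 400x640 float32, m along the optical axis (not along the pixel's ray), 0 where there is no reading.
- viewer.camera_info(name): a dict with "camera_matrix" (3x3 intrinsics, pixels), "origin" and "orientation" of the camera in the world; the wrist camera has in their place "hand_eye" (4x4, takes a point from camera to tool coordinates, whose origin is the TCP and whose axes are the flange's). Camera axes: x right, y up, looking along -z (the intrinsics and any distortion apply to the point x, -y, -z); pixel columns grow to the right and rows downward; lengths in m; the calibration is good to about 2 mm. A picture is of the moment at which its call begins: read the wrist's pose just before it. camera_info takes no time and is no camera call.
- finish_job(): hands the job in; it is judged then, once.
Trained networks look in the newest picture that a camera, given by its name, has taken for a name from the list of things; names that differ only in an ending like _2 or _b are one class to them, and where a whole thing is asked for, a point or a joint stands for the part that bears it (a point fixed in the world has none). Each returns a list of dicts, best first, with "score" (0 to 1); they miss things now and then, are a little off and sometimes report something else, mostly with a low value. They report only what shows in the picture. A call takes as long as a camera call.
- viewer.masks_of(camera, target): "pixels" (400x640 bool, what is visible of it) and "rect" ([left, top, right, bottom] in pixels, round what is visible of it).
- viewer.tip_of(camera, target): "location" ([column, row] in pixels: a listed point, or the origin of a listed thing).
The state is a dict: "clock": time; "q": joint angles; "joint_velocities": joint speeds; "effort": joint torques, N m; "ee_pos": TCP position; "ee_rot": TCP orientation; "contact_force": force on the tool from outside, world axes, zero at the start; "ft_torque": the same for the moment, N m; "gripper_width": opening from 0.0 (shut) to 1.0 (fully open); "grip_force": force on a finger pad.
Only numpy, scipy, OpenCV 4.12 (cv2) and the standard library are available. Lean on these libraries where they do the work, as an engineer would, in place of code of your own. Each camera call takes 0.05 s, during which the arm holds its last target. There are 200 camera calls.

## Working session

There is one attempt and no reset: what is moved stays moved. The work goes in short steps, Python scripts to look and compute and a tool call to move; the robot and the scene stay as the last step left them, time stands still between calls to the robot, and variables do not carry over. Pictures are saved under pics/ and viewed, at most 10 in all, crops included, and the job is handed in when it is done.

Besides the shell and the picture viewer there is one more tool, called after "Call:" as name(argument=value, ...), one argument or row to a line, values as JSON. apply_moves: Moves the arm, as the interface text tells. Its arguments: {"type":"object","properties":{"series":{"type":"array"},"squeeze":{"type":"number"}},"required":["series"]}

```bash
mkdir -p pics; cat > h.py <<'E'
import numpy as np, cv2
from plant import robot, viewer, finish_job
def w(cam,uv,depth=None,z=None):
    i=viewer.camera_info(cam);K=np.array(i["camera_matrix"]);R=np.array(i["orientation"]);o=np.array(i["origin"])
    d=np.linalg.inv(K)@[uv[0],uv[1],1]; r=R@(d*[1,-1,-1])
    return o+r*(depth if z is None else (z-o[2])/r[2])
E
python3 - <<'E'
from h import *
print(viewer.camera_info("top"))
for c in ["top","scene"]:
    im,d=viewer.get_image(c); cv2.imwrite(f"pics/{c}1.png",im[:,:,::-1])
    for n,z in [("meter_top",.127)]+[(f"{v}_valve_{p}",.127) for v in("left","right","bypass") for p in("stem","tip")]+[("meter_set",0),("spray_can",0),("drill",0),("spare_meter",0)]:
        for r in viewer.tip_of(c,n)[:2]:
            u=r["location"]; print(c,n,round(r["score"],2),np.round(u),w(c,u,z=z).round(3))
s=robot.observe();print(s["clock"],s["ee_pos"],np.round(s["ee_rot"],2))
E
```

```text
{'camera_matrix': array([[511.92060814,   0.        , 312.80639464],
       [  0.        , 511.92060814, 202.01314217],
       [  0.        ,   0.        ,   1.        ]]), 'origin': array([0.15049134, 0.00879387, 1.74978474]), 'orientation': array([[-1.77668773e-02,  9.80650840e-01, -1.94957091e-01],
       [-9.99834619e-01, -1.81828632e-02, -3.44183856e-04],
       [-3.88240231e-03,  1.94918734e-01,  9.80811712e-01]])}
top meter_top 0.89 [310. 186.] [0.526 0.017 0.127]
top left_valve_stem 0.62 [256. 185.] [0.532 0.194 0.127]
top left_valve_tip 0.44 [227. 187.] [0.527 0.287 0.127]
top right_valve_stem 0.18 [310. 189.] [0.516 0.017 0.127]
top right_valve_tip 0.64 [328. 186.] [ 0.524 -0.041  0.127]
top right_valve_tip 0.16 [259. 174.] [0.569 0.185 0.127]
top bypass_valve_stem 0.67 [307. 143.] [0.672 0.025 0.127]
top bypass_valve_stem 0.27 [309. 181.] [0.544 0.02  0.127]
top bypass_valve_tip 0.57 [316. 178.] [ 0.554 -0.002  0.127]
top meter_set 0.94 [310. 179.] [0.581 0.017 0.   ]
top meter_set 0.27 [224. 186.] [0.562 0.319 0.   ]
top spray_can 0.56 [166. 199.] [0.519 0.521 0.   ]
top 
[... 232 characters left out ...]
 0.43 [412. 157.] [0.549 0.306 0.127]
scene right_valve_stem 0.47 [303. 229.] [ 0.508 -0.138  0.127]
scene right_valve_tip 0.66 [330. 211.] [ 0.518 -0.04   0.127]
scene bypass_valve_stem 0.78 [387. 231.] [0.678 0.019 0.127]
scene bypass_valve_tip 0.61 [357. 214.] [0.58  0.005 0.127]
scene meter_set 0.83 [361. 238.] [0.588 0.025 0.   ]
scene spray_can 0.83 [436. 152.] [0.529 0.512 0.   ]
scene spray_can 0.3 [385. 173.] [0.466 0.294 0.   ]
scene drill 0.91 [392. 132.] [0.345 0.489 0.   ]
scene drill 0.52 [361. 236.] [0.581 0.032 0.   ]
scene spare_meter 0.93 [352. 144.] [0.281 0.327 0.   ]
1.2 [ 0.21052285 -0.5081315   0.23135181] [[ 0.92  0.38  0.  ]
 [ 0.38 -0.92 -0.  ]
 [-0.    0.   -1.  ]]
```

View pics/top1.png

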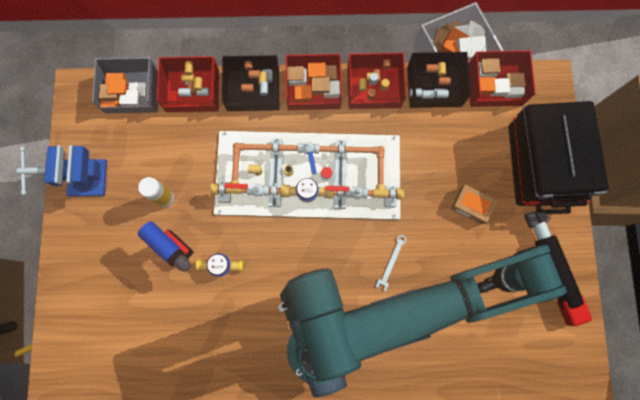

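View pics/scene1.png

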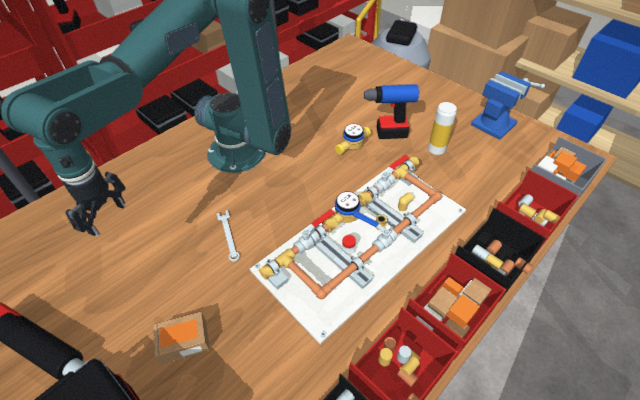

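Call:
apply_moves(
  series=[0, 0, 6, 0, 0, 4, 7, 12, -4, 0, 8, 13, 17, -8, 0, 11, 18, 20, -11, 0, 14, 23, 22, -14, 0, 17, 28, 24, -18, 0, 20, 33, 26, -22, 0, 22, 38, 26, -22, 0, 24, 43, 26, -22, 0, 25, 48, 26, -22, 0, 25, 50, 26, -22, 0, 25, 50, 26, -22, 0, 25, 50, 26, -22, 0],
)

```text
clock: 2.82
ee_pos: [0.4605, -0.0084, 0.4914]
ee_rot: [[1.0, 0.009, 0.0], [0.009, -1.0, -0.001], [0.0, 0.001, -1.0]]
contact_force: [0.1, 0.0, 0.3]
gripper_width: -0.001
grip_force: 0.0
```

```bash
cat >> h.py <<'E'
def wrist():
    s=robot.observe(); i=viewer.camera_info("wrist"); T=np.eye(4);T[:3,:3]=s["ee_rot"];T[:3,3]=s["ee_pos"]
    M=T@np.array(i["hand_eye"]); im,d=viewer.get_image("wrist"); K=np.array(i["camera_matrix"])
    def f(uv,z):
        r=M[:3,:3]@(np.linalg.inv(K)@[uv[0],uv[1],1]*[1,-1,-1]); return M[:3,3]+r*(z-M[2,3])/r[2]
    return s,im,d,f
E
python3 - <<'E'
from h import *
print(viewer.camera_info("wrist"))
s,im,d,f=wrist(); cv2.imwrite("pics/w1.png",im[:,:,::-1])
print(s["clock"],s["ee_pos"],s["contact_force"],s["gripper_width"],s["q"])
for n in ["meter_top"]+[f"{v}_valve_{p}" for v in("left","right","bypass") for p in("stem","tip")]:
    for r in viewer.tip_of("wrist",n)[:2]:
        u=r["location"]; print(n,round(r["score"],2),np.round(u),f(u,.127).round(4))
E
```

```text
{'camera_matrix': array([[296.35303955,   0.        , 319.55628632],
       [  0.        , 296.35303955, 195.6284435 ],
       [  0.        ,   0.        ,   1.        ]]), 'hand_eye': array([[ 8.82128275e-05,  9.58295813e-01,  2.85778109e-01,
         7.20213910e-02],
       [ 9.99999965e-01, -1.28951504e-05, -2.65434802e-04,
         4.26453133e-04],
       [-2.50679907e-04,  2.85778123e-01, -9.58295780e-01,
        -1.42118138e-01],
       [ 0.00000000e+00,  0.00000000e+00,  0.00000000e+00,
         1.00000000e+00]])}
2.825 [ 0.46046565 -0.00836274  0.49139421] [0.12989246 0.00762006 0.28456215] -0.0013603385525472517 [-1.40944486e-01 -1.21077791e-02  9.49574792e-01 -7.42382970e-04
  2.20399135e+00  1.42048856e+00]
meter_top 0.65 [300. 110.] [0.5274 0.0242 0.127 ]
left_valve_stem 0.85 [199. 109.] [0.5284 0.1896 0.127 ]
left_valve_tip 0.79 [130. 103.] [0.5367 0.2998 0.127 ]
left_valve_tip 0.38 [214.  68.] [0.5912 0.1592 0.127 ]
right_valve_stem 0.9 [398. 119.] [ 0.5155 -0.1379  0.127 ]
right_valve_stem 0.46 [172. 222.] [0.3285 0.2601 0.127 ]
right_valve_tip 0.92 [335. 115.] [ 0.52   -0.0343  0.127 ]
bypass_valve_stem 0.87 [302.  10.] [0.6727 0.0199 0.127 ]
bypass_valve_tip 0.65 [312.  84.] [0.5674 0.0036 0.127 ]
bypass_valve_tip 0.46 [269.  70.] [0.5883 0.0714 0.127 ]
```

View pics/w1.png

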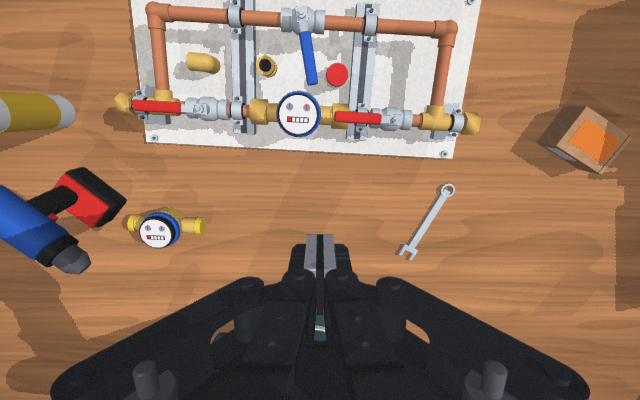

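```bash
cat >> h.py <<'E'
def path(stem,a0,a1,sgn,r=.075,n=12,ref=None):
    for a in np.radians(np.linspace(a0,a1,n)):
        u=np.array([np.cos(a),np.sin(a)]);m=sgn*np.array([-u[1],u[0]])
        off=.009+.011*abs(m[0])+.0145*abs(m[1])
        print(np.round(np.degrees(a)),((np.array(stem)+r*u-off*m-np.array(ref))*100).round(1))
E
python3 - <<'E'
from h import *
R=(.4605,-.0084)
print("B");path((.673,.020),180,267.7,1,ref=R)
print("L");path((.528,.190),87.7,-2.3,-1,ref=R)
print("R");path((.5155,-.138),87.7,-2.3,-1,ref=R)
E
```

```text
B
180.0 [13.8  5.2]
188.0 [13.5  4.3]
196.0 [13.3  3.3]
204.0 [13.3  2.2]
212.0 [13.4  1.2]
220.0 [13.8  0.1]
228.0 [14.2 -0.9]
236.0 [14.9 -1.9]
244.0 [15.7 -2.8]
252.0 [16.6 -3.5]
260.0 [17.7 -4.1]
268.0 [18.9 -4.6]
L
88.0 [ 5.  27.4]
80.0 [ 5.9 27.6]
71.0 [ 6.9 27.7]
63.0 [ 7.9 27.7]
55.0 [ 8.9 27.5]
47.0 [ 9.9 27.2]
39.0 [10.9 26.6]
30.0 [11.8 26. ]
22.0 [12.7 25.1]
14.0 [13.4 24.2]
6.0 [14.  23.1]
-2.0 [14.3 21.9]
R
88.0 [ 3.7 -5.4]
80.0 [ 4.7 -5.2]
71.0 [ 5.6 -5.1]
63.0 [ 6.6 -5.1]
55.0 [ 7.6 -5.3]
47.0 [ 8.7 -5.6]
39.0 [ 9.7 -6.2]
30.0 [10.6 -6.8]
22.0 [11.4 -7.7]
14.0 [12.1 -8.6]
6.0 [12.7 -9.7]
-2.0 [ 13.1 -10.9]
```

Call:
apply_moves(
  series=[4, 2, -4, -2, 0, 8, 3.5, -8, -2, 0, 12, 5, -12, -2, 0, 13.4, 5.3, -18, -2, 0, 13.4, 5.3, -23, -2, 0, 13.4, 5.3, -28, -2, 0, 13.4, 5.3, -31, -2, 0, 13.4, 5.3, -34, -2, 0, 13.4, 5.3, -36, -2, 0, 13.4, 5.3, -37.8, -2, 0, 13.4, 5.3, -37.8, -2, 0, 13.4, 5.3, -37.8, -2, 0],
)

```text
clock: 4.72
ee_pos: [0.5952, 0.0448, 0.1143]
ee_rot: [[1.0, -0.026, 0.002], [-0.026, -1.0, -0.0], [0.002, 0.0, -1.0]]
contact_force: [0.4, 0.3, 1.2]
gripper_width: -0.0
grip_force: 0.0
```

```bash
python3 - <<'E'
from h import *
s,im,d,f=wrist(); cv2.imwrite("pics/w2.png",im[:,:,::-1])
print(s["clock"],s["ee_pos"],s["contact_force"])
for n in ["bypass_valve_tip","bypass_valve_stem"]:
    for r in viewer.tip_of("wrist",n)[:2]:
        u=r["location"]; print(n,round(r["score"],2),np.round(u),f(u,.127).round(4))
E
```

```text
4.725 [0.59515667 0.04478417 0.11434007] [0.4242822  0.32348667 1.22021659]
bypass_valve_stem 0.78 [371.  99.] [0.6699 0.021  0.127 ]
```

View pics/w2.png

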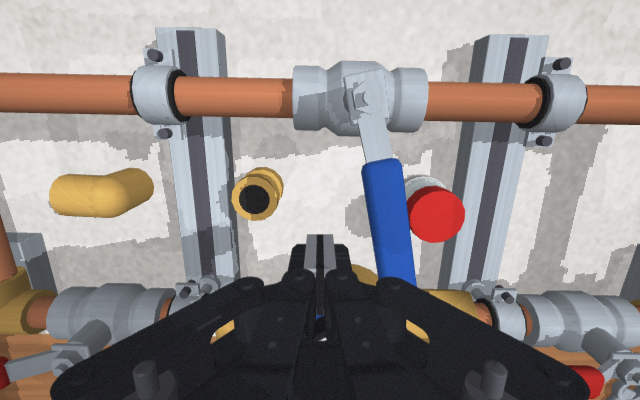

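Call:
apply_moves(
  series=[0.1, -1.0, 0, 0, 0, -0.1, -2.0, 0, 0, 0, -0.1, -3.1, 0, 0, 0, 0, -4.1, 0, 0, 0, 0.4, -5.2, 0, 0, 0, 0.8, -6.2, 0, 0, 0, 1.5, -7.2, 0, 0, 0, 2.3, -8.1, 0, 0, 0, 3.2, -8.8, 0, 0, 0, 4.3, -9.4, 0, 0, 0, 4.3, -9.4, 0, 0, 0, 4.3, -9.4, 0, 0, 0],
)

```text
clock: 6.38
ee_pos: [0.6365, -0.0493, 0.1126]
ee_rot: [[1.0, -0.026, -0.002], [-0.026, -1.0, -0.0], [-0.002, 0.0, -1.0]]
contact_force: [-1.8, 1.7, -1.2]
gripper_width: 0.001
grip_force: 1.5
```

```bash
python3 - <<'E'
from h import *
s,im,d,f=wrist(); cv2.imwrite("pics/w3.png",im[:,:,::-1])
print(s["ee_pos"])
for n in ["bypass_valve_tip","bypass_valve_stem"]:
    for r in viewer.tip_of("wrist",n)[:2]:
        u=r["location"]; print(n,round(r["score"],2),np.round(u),f(u,.127).round(4))
E
```

```text
[ 0.63647508 -0.04932645  0.11256163]
bypass_valve_tip 0.87 [385. 234.] [ 0.6511 -0.0807  0.127 ]
bypass_valve_stem 0.59 [161. 198.] [0.6711 0.0208 0.127 ]
```

View pics/w3.png

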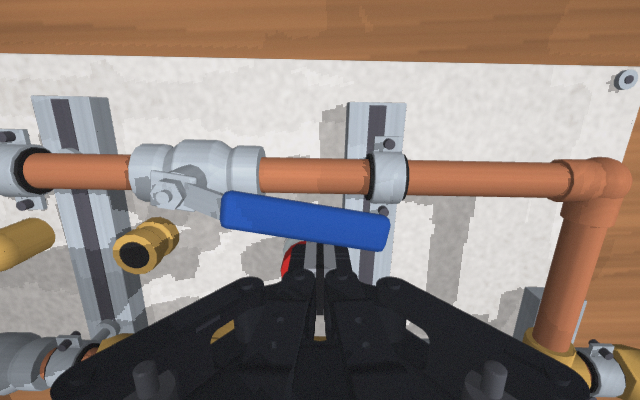

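Call:
apply_moves(
  series=[0.4, -0.2, 0, 0, 0, 0.7, -0.3, 0, 0, 0, 0.9, -0.4, 0, 0, 0, 0.9, -0.4, 0, 0, 0],
)

```text
clock: 7.02
ee_pos: [0.6455, -0.0524, 0.1128]
ee_rot: [[1.0, -0.026, -0.003], [-0.026, -1.0, 0.001], [-0.003, -0.001, -1.0]]
contact_force: [-3.6, 3.6, -2.6]
gripper_width: -0.002
grip_force: 2.3
```

Call:
apply_moves(
  series=[0.1, 0, 0, 0, 0, 0.2, 0, 0, 0, 0, 0.2, 0, 0, 0, 0],
)

```text
clock: 7.4
ee_pos: [0.6472, -0.0527, 0.1127]
ee_rot: [[1.0, -0.026, -0.003], [-0.026, -1.0, 0.001], [-0.003, -0.001, -1.0]]
contact_force: [-5.0, 2.8, -2.2]
gripper_width: -0.001
grip_force: 2.5
```

Call:
apply_moves(
  series=[0.1, 0, 0, 0, 0, 0.2, 0, 0, 0, 0, 0.2, 0, 0, 0, 0],
)

```text
clock: 7.78
ee_pos: [0.6483, -0.0529, 0.1127]
ee_rot: [[1.0, -0.026, -0.006], [-0.026, -1.0, 0.001], [-0.006, -0.0, -1.0]]
contact_force: [-8.0, 1.5, 0.0]
gripper_width: 0.004
grip_force: 3.9
```

Call:
apply_moves(
  series=[0.1, 0, 0, 0, 0, 0.2, 0, 0, 0, 0, 0.2, 0, 0, 0, 0],
)

```text
clock: 8.15
ee_pos: [0.6483, -0.0528, 0.1127]
ee_rot: [[1.0, -0.026, -0.011], [-0.026, -1.0, 0.001], [-0.011, -0.0, -1.0]]
contact_force: [-13.4, 2.0, 2.2]
gripper_width: -0.003
grip_force: 6.6
```

```bash
python3 - <<'E'
from h import *
s,im,d,f=wrist(); cv2.imwrite("pics/w4.png",im[100:300,100:500,::-1])
print(s["ee_pos"],s["contact_force"])
for n in ["bypass_valve_tip","bypass_valve_stem"]:
    for r in viewer.tip_of("wrist",n)[:2]:
        u=r["location"]; print(n,round(r["score"],2),np.round(u),f(u,.127).round(4))
E
```

```text
[ 0.64832273 -0.05283189  0.11271383] [-13.44168904   1.99191072   2.15249035]
bypass_valve_tip 0.67 [382. 230.] [ 0.665  -0.0826  0.127 ]
bypass_valve_stem 0.68 [156. 224.] [0.6705 0.0218 0.127 ]
```

View pics/w4.png

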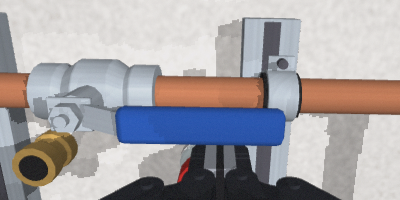

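Call:
apply_moves(
  series=[-1.5, 0, 0, 0, 0, -3, 0, 0, 0, 0, -3, 0, 4, 0, 0, -4, 0, 8, 0, 0, -8, -0.5, 8, 0, 0, -12, -0.9, 8, 0, 0, -16.5, -0.9, 8, 0, 0, -16.5, -0.9, 5, 0, 0, -16.5, -0.9, 2, 0, 0, -16.5, -0.9, 0, 0, 0, -16.5, -0.9, 0, 0, 0, -16.5, -0.9, 0, 0, 0],
)

```text
clock: 9.8
ee_pos: [0.4889, -0.0627, 0.1151]
ee_rot: [[1.0, -0.026, 0.004], [-0.026, -1.0, -0.001], [0.004, 0.001, -1.0]]
contact_force: [-0.5, 0.2, 0.1]
gripper_width: -0.005
grip_force: 0.0
```

```bash
python3 - <<'E'
from h import *
s,im,d,f=wrist(); cv2.imwrite("pics/w5.png",im[:,:,::-1])
print(s["ee_pos"],s["contact_force"])
for n in ["bypass_valve_tip","bypass_valve_stem","right_valve_stem","right_valve_tip"]:
    for r in viewer.tip_of("wrist",n)[:2]:
        u=r["location"]; print(n,round(r["score"],2),np.round(u),f(u,.127).round(4))
E
```

```text
[ 0.48885709 -0.06272141  0.11512007] [-0.5323162   0.16597274  0.09970877]
right_valve_stem 0.92 [478. 210.] [ 0.5129 -0.1379  0.127 ]
right_valve_tip 0.91 [248. 202.] [ 0.5197 -0.031   0.127 ]
right_valve_tip 0.61 [285.  68.] [ 0.5767 -0.0514  0.127 ]
```

View pics/w5.png

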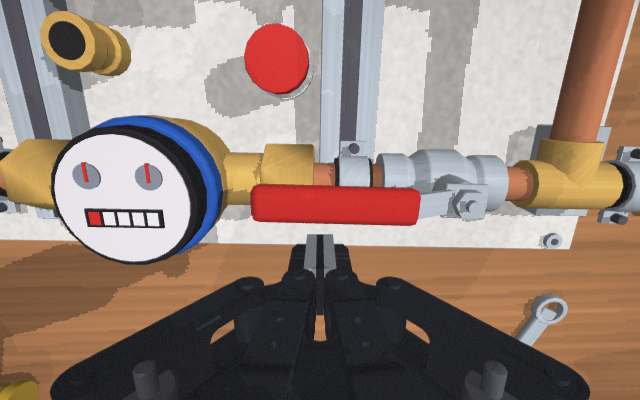

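Call:
apply_moves(
  series=[1, 0.1, 0, 0, 0, 2, 0.2, 0, 0, 0, 2.9, 0.3, 0, 0, 0, 3.9, 0.3, 0, 0, 0, 4.9, 0.1, 0, 0, 0, 6.0, -0.2, 0, 0, 0, 7, -0.8, 0, 0, 0, 7.9, -1.4, 0, 0, 0, 8.7, -2.3, 0, 0, 0, 9.4, -3.2, 0, 0, 0, 9.9, -4.2, 0, 0, 0, 9.9, -4.2, 0, 0, 0, 9.9, -4.2, 0, 0, 0],
)

```text
clock: 11.68
ee_pos: [0.5865, -0.1033, 0.1124]
ee_rot: [[1.0, -0.026, -0.001], [-0.026, -1.0, 0.001], [-0.001, -0.001, -1.0]]
contact_force: [-1.8, 1.7, -1.8]
gripper_width: -0.003
grip_force: 1.5
```

Call:
apply_moves(
  series=[0.1, -0.3, 0, 0, 0, 0.1, -0.6, 0, 0, 0, 0.1, -0.6, 0, 0, 0, 0.1, -0.6, 0, 0, 0],
)

```text
clock: 12.18
ee_pos: [0.5876, -0.1087, 0.1125]
ee_rot: [[1.0, -0.025, -0.0], [-0.025, -1.0, 0.002], [-0.0, -0.002, -1.0]]
contact_force: [0.2, 4.5, -3.5]
gripper_width: -0.0
grip_force: 2.6
```

Call:
apply_moves(
  series=[0, -0.1, 0, 0, 0, 0, -0.2, 0, 0, 0, 0, -0.2, 0, 0, 0],
)

```text
clock: 12.55
ee_pos: [0.5879, -0.1105, 0.1126]
ee_rot: [[1.0, -0.025, 0.0], [-0.025, -1.0, 0.003], [0.0, -0.003, -1.0]]
contact_force: [0.3, 4.9, -3.1]
gripper_width: -0.0
grip_force: 2.7
```

Call:
apply_moves(
  series=[0, -0.1, 0, 0, 0, 0, -0.2, 0, 0, 0, 0, -0.2, 0, 0, 0],
)

```text
clock: 12.92
ee_pos: [0.5881, -0.1125, 0.1127]
ee_rot: [[1.0, -0.025, 0.001], [-0.025, -1.0, 0.003], [0.001, -0.003, -1.0]]
contact_force: [1.4, 4.8, -4.0]
gripper_width: 0.0
grip_force: 2.7
```

Call:
apply_moves(
  series=[0, -0.1, 0, 0, 0, 0, -0.2, 0, 0, 0, 0, -0.2, 0, 0, 0],
)

```text
clock: 13.3
ee_pos: [0.5883, -0.1145, 0.1128]
ee_rot: [[1.0, -0.025, 0.002], [-0.025, -1.0, 0.003], [0.001, -0.003, -1.0]]
contact_force: [1.2, 5.0, -3.8]
gripper_width: 0.0
grip_force: 2.8
```

Call:
apply_moves(
  series=[0, -0.1, 0, 0, 0, 0, -0.2, 0, 0, 0, 0, -0.2, 0, 0, 0],
)

```text
clock: 13.68
ee_pos: [0.5885, -0.1163, 0.1128]
ee_rot: [[1.0, -0.025, 0.002], [-0.025, -1.0, 0.003], [0.002, -0.003, -1.0]]
contact_force: [1.5, 5.8, -3.5]
gripper_width: 0.002
grip_force: 3.0
```

Call:
apply_moves(
  series=[0, -0.1, 0, 0, 0, 0, -0.2, 0, 0, 0, 0, -0.2, 0, 0, 0],
)

```text
clock: 14.05
ee_pos: [0.5885, -0.1173, 0.1129]
ee_rot: [[1.0, -0.024, 0.002], [-0.025, -1.0, 0.005], [0.002, -0.005, -1.0]]
contact_force: [2.2, 7.6, -3.9]
gripper_width: -0.001
grip_force: 4.2
```

Call:
apply_moves(
  series=[0, -0.1, 0, 0, 0, 0, -0.2, 0, 0, 0, 0, -0.2, 0, 0, 0],
)

```text
clock: 14.42
ee_pos: [0.5885, -0.1174, 0.1129]
ee_rot: [[1.0, -0.024, 0.002], [-0.024, -1.0, 0.008], [0.002, -0.008, -1.0]]
contact_force: [1.7, 11.4, -2.4]
gripper_width: -0.003
grip_force: 6.3
```

```bash
python3 - <<'E'
from h import *
s,im,d,f=wrist(); cv2.imwrite("pics/w6.png",im[:,:,::-1])
print(s["ee_pos"],s["contact_force"])
E
```

```text
[ 0.58853002 -0.11741242  0.11285704] [ 1.67593911 11.44600373 -2.42801549]
```

View pics/w6.png

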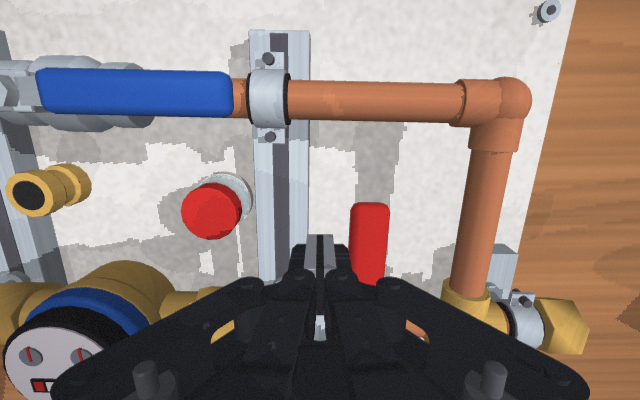

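Call:
apply_moves(
  series=[0, 1.5, 0, 0, 0, 0, 2.5, 1, 0, 0, 0, 3, 5, 0, 0, -1, 6, 9, 0, 0, -3, 11, 9, 0, 0, -5, 16, 9, 0, 0, -7, 21, 9, 0, 0, -9, 26, 9, 0, 0, -9, 31, 9, 0, 0, -9, 36, 9, 0, 0, -9, 38.8, 9, 0, 0, -9, 38.8, 6, 0, 0, -9, 38.8, 3, 0, 0, -9, 38.8, 1, 0, 0, -9, 38.8, 0, 0, 0, -9, 38.8, 0, 0, 0, -9, 38.8, 0, 0, 0],
)

```text
clock: 16.6
ee_pos: [0.4985, 0.2661, 0.115]
ee_rot: [[1.0, -0.026, 0.003], [-0.026, -1.0, 0.001], [0.003, -0.001, -1.0]]
contact_force: [-0.2, -0.1, 0.1]
gripper_width: 0.001
grip_force: 0.0
```

```bash
python3 - <<'E'
from h import *
s,im,d,f=wrist(); cv2.imwrite("pics/w7.png",im[:,:,::-1])
print(s["ee_pos"],s["contact_force"])
for n in ["left_valve_stem","left_valve_tip"]:
    for r in viewer.tip_of("wrist",n)[:2]:
        u=r["location"]; print(n,round(r["score"],2),np.round(u),f(u,.127).round(4))
E
```

```text
[0.49845597 0.2661095  0.11495222] [-0.20677861 -0.05478878  0.07116121]
left_valve_stem 0.88 [477. 198.] [0.5288 0.1926 0.127 ]
left_valve_tip 0.59 [242. 190.] [0.5353 0.2998 0.127 ]
```

View pics/w7.png

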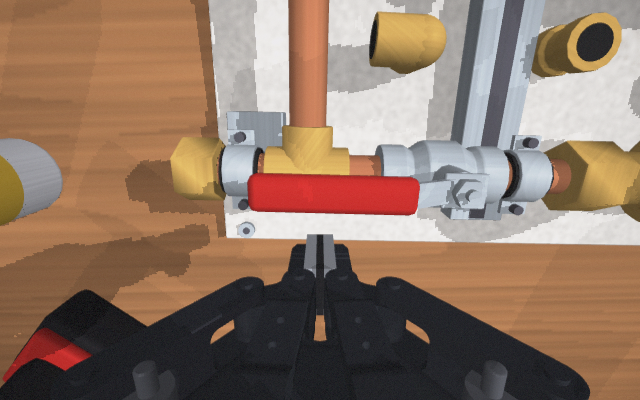

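Call:
apply_moves(
  series=[1.5, 0.2, 0, 0, 0, 2.6, 0.4, 0, 0, 0, 3.5, 0.5, 0, 0, 0, 4.5, 0.5, 0, 0, 0, 5.5, 0.3, 0, 0, 0, 6.6, 0, 0, 0, 0, 7.6, -0.6, 0, 0, 0, 8.5, -1.2, 0, 0, 0, 9.3, -2.1, 0, 0, 0, 10, -3, 0, 0, 0, 10.5, -4, 0, 0, 0, 10.5, -4, 0, 0, 0, 10.5, -4, 0, 0, 0],
)

```text
clock: 18.38
ee_pos: [0.6026, 0.2265, 0.1127]
ee_rot: [[1.0, -0.026, -0.001], [-0.026, -1.0, 0.001], [-0.001, -0.001, -1.0]]
contact_force: [-1.5, 2.9, -2.3]
gripper_width: 0.002
grip_force: 1.5
```

Call:
apply_moves(
  series=[0.1, -0.3, 0, 0, 0, 0.1, -0.6, 0, 0, 0, 0.1, -0.8, 0, 0, 0, 0.1, -0.8, 0, 0, 0, 0.1, -0.8, 0, 0, 0],
)

```text
clock: 19.0
ee_pos: [0.604, 0.2192, 0.1128]
ee_rot: [[1.0, -0.025, 0.001], [-0.025, -1.0, 0.002], [0.001, -0.002, -1.0]]
contact_force: [-0.1, 4.5, -3.4]
gripper_width: -0.002
grip_force: 2.4
```

Call:
apply_moves(
  series=[0, -0.1, 0, 0, 0, 0, -0.2, 0, 0, 0, 0, -0.2, 0, 0, 0],
)

```text
clock: 19.38
ee_pos: [0.6042, 0.2174, 0.1128]
ee_rot: [[1.0, -0.025, 0.002], [-0.025, -1.0, 0.003], [0.002, -0.003, -1.0]]
contact_force: [1.2, 4.6, -3.8]
gripper_width: 0.001
grip_force: 2.7
```

Call:
apply_moves(
  series=[0, -0.1, 0, 0, 0, 0, -0.2, 0, 0, 0, 0, -0.2, 0, 0, 0],
)

```text
clock: 19.75
ee_pos: [0.6044, 0.2154, 0.1129]
ee_rot: [[1.0, -0.025, 0.002], [-0.025, -1.0, 0.003], [0.002, -0.003, -1.0]]
contact_force: [2.0, 5.2, -4.5]
gripper_width: 0.001
grip_force: 2.8
```

Call:
apply_moves(
  series=[0, -0.1, 0, 0, 0, 0, -0.2, 0, 0, 0, 0, -0.2, 0, 0, 0],
)

```text
clock: 20.12
ee_pos: [0.6046, 0.2136, 0.1129]
ee_rot: [[1.0, -0.025, 0.003], [-0.025, -1.0, 0.003], [0.002, -0.003, -1.0]]
contact_force: [2.1, 5.7, -3.8]
gripper_width: 0.003
grip_force: 2.9
```

Call:
apply_moves(
  series=[0, -0.1, 0, 0, 0, 0, -0.2, 0, 0, 0, 0, -0.2, 0, 0, 0],
)

```text
clock: 20.5
ee_pos: [0.6047, 0.2123, 0.1129]
ee_rot: [[1.0, -0.025, 0.003], [-0.025, -1.0, 0.004], [0.003, -0.005, -1.0]]
contact_force: [1.3, 8.0, -4.5]
gripper_width: -0.001
grip_force: 3.8
```

Call:
apply_moves(
  series=[0, -0.1, 0, 0, 0, 0, -0.2, 0, 0, 0, 0, -0.2, 0, 0, 0],
)

```text
clock: 20.88
ee_pos: [0.6047, 0.2122, 0.113]
ee_rot: [[1.0, -0.024, 0.004], [-0.024, -1.0, 0.008], [0.003, -0.008, -1.0]]
contact_force: [2.6, 12.2, -5.5]
gripper_width: -0.002
grip_force: 5.9
```

At the stop. I back off, rise to a viewpoint and check all three.

Call:
apply_moves(
  series=[0, 1.5, 0, 0, 0, 0, 2.5, 1, 0, 0, 0, 3, 5, 0, 0, -1, 3, 10, 0, 0, -3, 0, 15, 0, 0, -5, -4, 20, 0, 0, -7, -8, 25, 0, 0, -9, -13, 28, 0, 0, -10, -18, 28, 0, 0, -10, -20, 28, 0, 0, -10, -20, 28, 0, 0, -10, -20, 28, 0, 0],
)

```text
clock: 22.38
ee_pos: [0.5036, 0.0084, 0.3938]
ee_rot: [[1.0, -0.026, 0.001], [-0.026, -1.0, -0.0], [0.001, 0.0, -1.0]]
contact_force: [-0.3, 0.1, 0.3]
gripper_width: 0.001
grip_force: 0.0
```

```bash
python3 - <<'E'
from h import *
s,im,d,f=wrist(); cv2.imwrite("pics/w8.png",im[:,:,::-1])
print(s["clock"],s["ee_pos"],s["contact_force"])
for v in ("left","right","bypass"):
    p=[f(viewer.tip_of("wrist",f"{v}_valve_{k}")[0]["location"],.127) for k in ("stem","tip")]
    e=p[1]-p[0]; print(v,p[0].round(3),p[1].round(3),np.degrees(np.arctan2(e[1],e[0])).round(1))
E
```

```text
22.375 [0.50360759 0.00843084 0.39375847] [-0.2768547   0.10158778  0.34159064]
left [0.527 0.193 0.127] [0.636 0.189 0.127] -2.4
right [ 0.51  -0.139  0.127] [ 0.618 -0.14   0.127] -0.5
bypass [0.672 0.019 0.127] [ 0.668 -0.081  0.127] -92.4
```

View pics/w8.png

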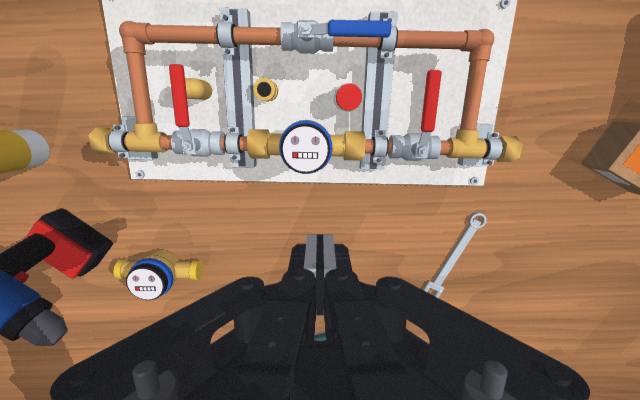

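The picture shows the blue lever in line with its pipe (330-390, 28) and the red levers square across theirs (180, 95 and 431, 100). The loose things look undisturbed.

```bash
python3 -c "
from plant import finish_job
print(finish_job())"
```

```text
the job is handed in; nothing more can be done
None
```

The meter is on bypass and the job is handed in: I pushed the blue lever fully open first, then the right and left red levers fully shut, each to its stop by fingertip (contact force about 14 N at most), and the loose things look undisturbed in the last picture.

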